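# Feel how full the tin is, then tip it into the right container

### The job

Take the bundle of wood off the tin and lay it on the middle of the light wooden board. Then lift the green tin by its wooden grip, tip it slowly about 20 degrees without spilling and hold it there for two seconds, to feel by the shift of weight whether it is well filled (four stone balls) or nearly empty (one). Pour all of it into the brown wooden crate if it is well filled, into the blue basin if it is nearly empty, spilling nothing, stand the empty tin upright on the table again, and leave the other things where they are.

Things in the scene. Friction and masses are not known exactly. Their poses are not given: they have to be found in the camera images.
- tin_grip (a point): Centre of the dark wooden grip on the brass lid of the green tin. Grip block: 16 thick (tin x), 60 long (tin y), 36 high, its underside 14 above the lid, its centre 96 above the tin's underside. Axes are the tin's: z up, x from the mouth end to the closed back end. The mouth end is 68 from the grip along -x (roughly towards the robot at the start), the back end 108 along +x.
- tin_mouth (a point): Middle of the lip over which the balls leave the tin: 68 along -x from the grip centre and 60 below it; opening 82 wide. From directly under the grip a ramp inside rises at 27 degrees to this lip, so balls stay in when the mouth end is tipped down less than 27 degrees and roll out beyond it; about 42 degrees empties the tin.
- tin: Opaque green tin 176 long (x), 88 wide (y), 64 high to the lid, origin under its centre, 20 along +x from the grip. Floor 3 thick, flat from under the grip to the back wall. Tin alone: 0.21 to 0.49 kg (varies), centre of mass 20 along +x from the grip centre and 57 below it. It holds one or four stone balls, 28 across, 0.04 kg each, unseen; tipped back they roll to the back wall.
- bundle_mid (a point): Centre of the bundle of four pale sticks held by two red bands, lying across the tin's lid behind the grip, 82 from it: 34 wide (its x), 110 long (its y), 28 high (z up), 0.09 kg.
- bundle: The same bundle, origin at the centre of its underside.
- board: Fixed light wooden board, 150 by 180 (its x, y), 12 thick, origin under its centre: the bundle goes on it.
- crate: Fixed open brown wooden crate, 150 by 190 (its x, y), 55 high, walls 7 thick, origin under its centre: for the well-filled tin's balls.
- basin: Fixed open blue plastic basin, 150 by 170 (its x, y), 45 high, walls 5 thick, origin under its centre: for the nearly empty tin's single ball.
- brush: Brush lying near the robot between crate and basin, about 20 high; leave it alone.
- jar: Amber jar at the back, 60 wide, 85 high; leave it alone.
- cup: White cup to the left, 72 wide, 70 high; leave it alone.
- flask: Clear bottle to the right, 64 wide, 150 high; leave it alone.
- spare: Another banded bundle on the table at the back, like the first; leave it alone.
- stock: Fixed closed cardboard box at the back, 114 by 114, 66 high: there are five balls in all, and those that are not in the tin lie shut in this box; leave it closed and alone.
- stone: Fixed round grinding stone, 160 across, 30 high, beside the tin on the side where the board is not.
Mind the look-alikes: they are no part of the job. What is shaped like the bundle but yellow is not meant.

How it is judged:
By the outcome, as a careful person would: the job done as asked, in the order asked, and still so for the second after the job is handed in, with the robot touching nothing.
It also fails if it takes over 64 s, if anything falls off the work surface, if the arm or the gripper's body presses on something with over 40 N, if the wrist force passes 120 N, or if a joint passes its speed limit or range.

### The arm

A 6-joint arm with a two-finger parallel gripper is mounted at the origin on the work surface. World frame = base frame: x ahead of the robot, y to its left, z up, the work surface at z = 0. Lengths are in mm, angles in degrees, forces in N, time in s.
With the tool pointing down it reaches from about 350 to 775 mm from the base axis. Payload 5.5 kg.
Tool frame: the origin (TCP) lies at the very end of the fingers, on their centre line; the grasp point (between the pads) lies 19 mm behind it; z points along the fingers, y is the line along which they close (so a half turn about z gives the same grasp; the last joint's range is limited). The gripper opens to 85 mm and grips with 20 to 120 N. Pads are 22 mm wide; open, the fingers measure 114 mm over their backs; the gripper's body (76 mm by 85 mm) begins 54 mm behind the grasp point. The pads swing forward as they close: fully open they stand 13 mm farther back than shut.
Start: joints at [63.85, 17.945, 2.641, 74.691, 0, 82.002], TCP at [179.154, 546.421, 231.323] pointing down, gripper open.
Joint ranges: [-158.12, 158.12], [-49.38, 96.58], [-58.88, 72.47], [-126.05, 133.96], [-84.25, 85.87], [-180, 180]. Speed limits (degrees/s): [147.25, 147.25, 180, 180, 180, 180].

### API

Orientations are given as a 3x3 rotation matrix whose columns are the frame's x, y, z axes.
In Python, from rig import r, vision gives the robot as it stands. The module is installed in compiled form; this text tells all that it offers. Calls block until the motion is done:
- r.move_to(position, orientation): joint-space move of the TCP to a pose.
- r.servo_line(position, max_speed=150, attitude=None, max_force=None): straight line of the TCP; attitude=None keeps the orientation; max_speed is the mean speed in mm/s. With max_force (N) it stops when the force on the tool has changed by that much, and returns True; else False.
- r.move_joints(angles): joint-space move.
- r.set_gripper(opening): opening from 0.0 (shut) to 1.0 (fully open); the grip force is fixed at half the most; returns when the fingers have stopped.
- r.dwell(seconds).
- r.ik(position, orientation): joint angles nearest the present ones, or None.
- vision.get_image(name): name is "side" or "top" or "wrist"; returns (picture, depth): 480x640x3 uint8, red, green, blue; 480x640 float32, mm along the optical axis (not along the pixel's ray), 0 where there is no reading.
- vision.camera_model(name): a dict with "mtx" (3x3 intrinsics, pixels), "origin" and "rotation" of the camera in the world. Camera axes: x right, y up, looking along -z (the intrinsics and any distortion apply to the point x, -y, -z); pixel columns grow to the right and rows downward; lengths in mm; the calibration is good to about 2 mm. A picture is of the moment at which its call begins: read the wrist's pose just before it. camera_model takes no time and is no camera call; for the wrist camera it gives the pose at the moment of the call.
A pose or a line that the arm cannot do raises r.Unreachable and nothing moves.
- r.sign_off(): hands the job in; it is judged then, once.
Readings, each from a call of its own:
- r.read_t(): time.
- r.read_joints(): joint angles.
- r.read_dq(): joint speeds.
- r.read_joint_efforts(): joint torques, N m.
- r.read_ee_pos(): TCP position.
- r.read_tcp_rot(): TCP orientation.
- r.read_force(): force on the tool from outside, world axes, zero at the start.
- r.read_ft_torque(): the same for the moment, N m.
- r.read_finger_gap(): opening from 0.0 (shut) to 1.0 (fully open).
- r.read_finger_force(): force on a finger pad.
Only numpy, scipy, OpenCV 4.12 (cv2) and the standard library are available. Lean on these libraries where they do the work, as an engineer would, in place of code of your own. Each camera call takes 0.05 s, during which the arm holds its last target. There are 200 camera calls.

## Working session

There is one attempt and no reset: what is moved stays moved. The work goes in short steps, each a Python script; the robot and the scene stay as the last script left them, time stands still between calls to the robot, and variables do not carry over. Pictures are saved under pics/ and viewed, at most 10 in all, crops included, and the job is handed in when it is done.

```bash
mkdir -p pics; ls; python3 - <<'E'
from rig import r, vision
import numpy as np,cv2
for n in("top","side"):
    p,d=vision.get_image(n); np.savez(f"{n}.npz",p=p,d=d,**vision.camera_model(n))
    cv2.imwrite(f"pics/{n}0.png",p[:,:,::-1]); m=vision.camera_model(n); print(n,m)
print(r.read_t())
E
```

```text
pics
top {'mtx': array([[578.50372338,   0.        , 308.28168817],
       [  0.        , 578.50372338, 234.18846026],
       [  0.        ,   0.        ,   1.        ]]), 'origin': array([ 288.70823769,    5.91848032, 1535.8709765 ]), 'rotation': array([[-0.00192819,  0.98543902, -0.17001828],
       [-0.99984228,  0.00110187,  0.01772581],
       [ 0.01765504,  0.17002565,  0.98528147]])}
side {'mtx': array([[476.68623165,   0.        , 313.43854377],
       [  0.        , 476.68623165, 240.33472155],
       [  0.        ,   0.        ,   1.        ]]), 'origin': array([ 130.04036977, -821.78593728,  649.01899578]), 'rotation': array([[ 0.90894342,  0.20138354, -0.36505688],
       [-0.41645071,  0.48006111, -0.77208169],
       [ 0.01976507,  0.85380677,  0.5202147 ]])}
0.1
```

View pics/top0.png

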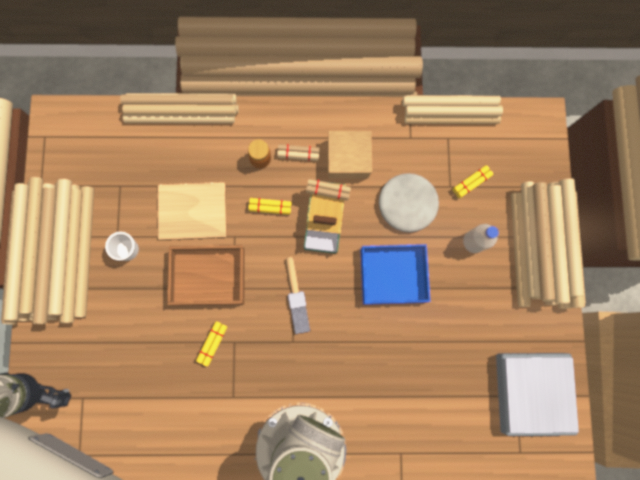

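View pics/side0.png

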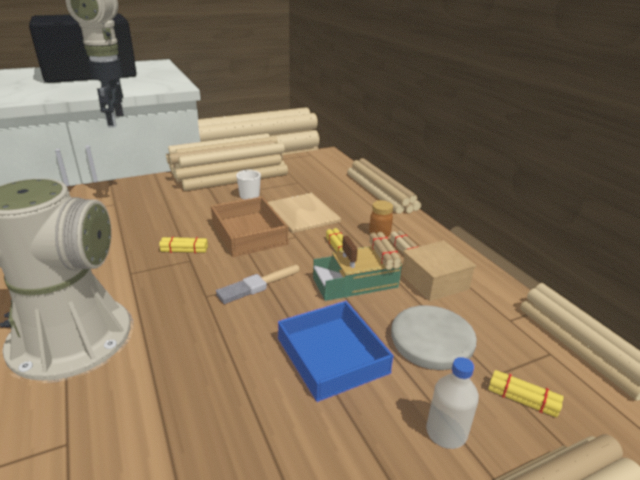

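The top view shows the tin's grip at about (325,220), the bundle on its lid at (329,190), the board at (192,211), the crate at (206,276), the basin at (395,275) and the spare bundle at (298,153). I'll enlarge the tin and deproject these points.

```bash
cat > h.py <<'E'
import numpy as np,cv2
def pts(f):
    z=np.load(f); d=z['d']; K=z['mtx']; v,u=np.mgrid[:480,:640]
    c=np.stack([(u-K[0,2])/K[0,0]*d,-(v-K[1,2])/K[1,1]*d,-d],-1)
    return c@z['rotation'].T+z['origin'], z['p']
E
python3 - <<'E'
from h import *
P,p=pts('top.npz')
cv2.imwrite('pics/c1.png',cv2.resize(p[165:265,265:385,::-1],None,fx=6,fy=6,interpolation=cv2.INTER_CUBIC))
for n,(u,v) in dict(grip=(325,220),bun=(329,190),board=(192,211),table=(260,320),stone=(408,203),cratefloor=(206,276),basin=(395,275)).items(): print(n,P[v,u].round(1))
def rect(n,x,y,w,h,lo,hi):
    Q=P[y:y+h,x:x+w].reshape(-1,3); m=(Q[:,2]>lo)&(Q[:,2]<hi); Q=Q[m].astype(np.float32)
    print(n,m.sum(),Q[:,2].mean().round(1),cv2.minAreaRect(Q[:,:2]))
rect('board',145,175,90,70,8,18); rect('crate',155,235,100,80,48,62); rect('basin',350,235,90,80,38,52)
rect('bundle',303,172,52,30,80,105); rect('grip',305,205,40,22,100,125); rect('lid',295,180,60,55,58,72); rect('cup',95,225,50,50,60,80)
E
```

```text
grip [570.1 -61.6 114.3]
bun [653.  -73.5  92.4]
board [613.6 289.6  16.1]
table [325.2 105.5  -1.1]
stone [ 631.1 -286.    40.7]
cratefloor [439.6 247.9  12.9]
basin [ 443.4 -252.9    0.7]Traceback (most recent call last):
  File "<stdin>", line 8, in <module>
  File "<stdin>", line 7, in rect
cv2.error: OpenCV(4.12.0) /io/opencv/modules/imgproc/src/convhull.cpp:143: error: (-215:Assertion failed) total >= 0 && (depth == CV_32F || depth == CV_32S) in function 'convexHull'
```

View pics/c1.png

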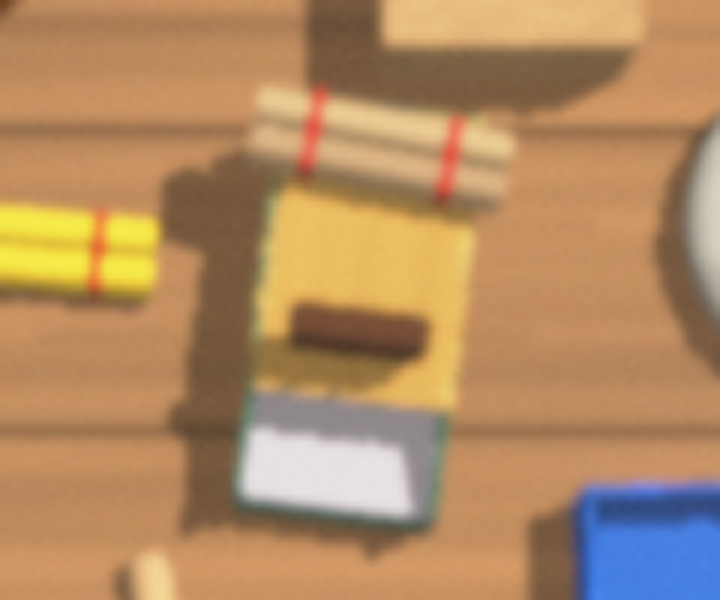

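```bash
python3 - <<'E'
from h import *
P,p=pts('top.npz')
def rect(n,x,y,w,h,lo,hi):
    Q=P[y:y+h,x:x+w].reshape(-1,3); m=(Q[:,2]>lo)&(Q[:,2]<hi); Q=np.ascontiguousarray(Q[m]).astype(np.float32)
    print(n,m.sum(),'z',np.median(Q[:,2]).round(1),'med',np.median(Q[:,:2],0).round(1),'mean',Q[:,:2].mean(0).round(1),cv2.minAreaRect(Q[:,:2].copy()))
rect('board',145,175,90,70,9,22); rect('crate',155,235,100,80,46,65); rect('basin',350,235,90,80,36,56)
rect('bundle',303,172,52,30,82,112); rect('grip',310,210,30,20,102,130); rect('lid',295,190,60,45,55,78)
z=np.load('top.npz');K=z['mtx']
def at(u,v,h):
    d=z['rotation']@np.array([(u-K[0,2])/K[0,0],-(v-K[1,2])/K[1,1],-1]); o=z['origin']; return (o+d*(h-o[2])/d[2]).round(1)
C=lambda x,y:(265+x/6-.4,165+y/6-.4)
print('grip top',[at(*C(x,y),114)[:2] for x,y in((294,303),(428,316),(425,357))])
print('gripc',at(*C(361,320),114), 'bunc top',at(*C(382,140),92))
print('bun ends', at(*C(255,118),88),at(*C(508,170),88))
print('mouth lip ends',at(*C(238,503),64),at(*C(432,524),64))
for n,l in dict(board=((158,184),(225,183),(227,238),(159,240)),).items(): print(n,np.mean([at(u,v,12) for u,v in l],0))
print('crate',np.mean([at(u,v,55) for u,v in((169,247),(244,245),(244,305),(167,307))],0))
print('basin',np.mean([at(u,v,45) for u,v in((361,246),(427,245),(430,303),(362,305))],0))
E
```

```text
board 3245 z 13.4 med [613.8 292.5] mean [614.4 292.4] ((615.1795043945312, 298.729736328125), (228.9784698486328, 189.3872833251953), 87.48628997802734)
crate 783 z 55.1 med [438.1 248.9] mean [439.4 245.8] ((439.0602111816406, 243.5374755859375), (150.07223510742188, 191.2425537109375), 0.16718992590904236)
basin 543 z 44.6 med [ 444. -250.] mean [ 443.3 -248.3] ((442.93145751953125, -247.87466430664062), (150.71109008789062, 172.30136108398438), 1.6843339204788208)
bundle 549 z 91.2 med [655.7 -71.3] mean [655.5 -72. ] ((656.0929565429688, -72.03619384765625), (110.42108154296875, 35.838653564453125), 79.05404663085938)
grip 160 z 114.3 med [571.2 -61.6] mean [571.6 -60.9] ((572.473388671875, -60.936737060546875), (58.85989761352539, 18.793668746948242), 84.17414855957031)
lid 1047 z 64.9 med [603.8 -63.8] mean [600.2 -63.6] ((596.7174682617188, -66.6717529296875), (101.91941833496094, 107.80245208740234), 88.37724304199219)
grip top [array([582.7, -33.1]), array([577.2, -89.1]), array([559.8, -87.7])]
gripc [575.5 -61.1 114. ] bunc top [658.6 -71.7  92. ]
bun ends [669.2 -17.3  88. ] [ 646.5 -125.9   88. ]
mouth lip ends [505.5 -10.2  64. ] [496.5 -93.3  64. ]
board [614.4 289.6  12. ]
crate [436.1   241.025  55.   ]
basin [ 440.225 -245.55    45.   ]
```

```bash
cat >> h.py <<'E'
from scipy.spatial.transform import Rotation as Ro
def ori(yaw,pitch=0,flip=False):
    """tool down, y (closing line) along the thing's x at yaw; pitch>0 = mouth (-x end) down"""
    y=np.array([1.,0,0])*(-1 if flip else 1); z=np.array([0,0,-1.]); B=np.stack([np.cross(y,z),y,z],1)
    return (Ro.from_euler('z',yaw,degrees=True)*Ro.from_euler('y',-pitch,degrees=True)).as_matrix()@B
E
python3 - <<'E'
from h import *; from rig import r,vision
for f in(0,1):
    for p,yw,pi in(([656,-72,64],-11,0),([614,290,12],0,0),([572,-61,77],-6,0),([572,-61,200],-6,20),([572,-61,200],-6,-20),([505,247,170],90,50),([505,247,170],60,50),([505,-249,170],-90,50),([505,-249,170],0,50),([505,247,170],0,50)):
        q=r.ik(p,ori(yw,pi,f)); print(f,p,yw,pi,None if q is None else np.round(q,0))
E
```

```text
0 [656, -72, 64] -11 0 [-13.  32.   1.  58.   0.  88.]
0 [614, 290, 12] 0 0 [ 19.  37.   1.  54.   0. 109.]
0 [572, -61, 77] -6 0 [-14.  23. -12.  55.   0.  82.]
0 [572, -61, 200] -6 20 [-16.   3. -24.  43.   3.  81.]
0 [572, -61, 200] -6 -20 [-13.  37.  24.  97.  -2.  84.]
0 [505, 247, 170] 90 50 [ -7.  19. -21.  58.  49. -11.]
0 [505, 247, 170] 60 50 [ -5.   0. -47.  16.  44.  36.]
0 [505, -249, 170] -90 50 [-11.  14. -28.  34. -49. 163.]
0 [505, -249, 170] 0 50 [-55.  -3. -52.   6.  39.  48.]
0 [505, 247, 170] 0 50 [ 29.  -4. -56.  -8. -22. 110.]
1 [656, -72, 64] -11 0 [-13.  32.   1.  58.   0. -92.]
1 [614, 290, 12] 0 0 [ 19.  37.   1.  54.   0. -71.]
1 [572, -61, 77] -6 0 [-14.  23. -12.  55.   0. -98.]
1 [572, -61, 200] -6 20 [-16.   3. -24.  43.   3. -99.]
1 [572, -61, 200] -6 -20 [-13.  37.  24.  97.  -2. -96.]
1 [505, 247, 170] 90 50 [ -7.  19. -21.  58.  49. 169.]
1 [505, 247, 170] 60 50 [  -5.    0.  -47.   16.   44. -144.]
1 [505, -249, 170] -90 50 [-11.  14. -28.  34. -49. -17.]
1 [505, -249, 170] 0 50 [ -55.   -3.  -52.    6.   39. -132.]
1 [505, 247, 170] 0 50 [ 29.  -4. -56.  -8. -22. -70.]
```

```bash
python3 - <<'E'
from h import *; from rig import r,vision
R=ori(-11)
r.move_to([655,-72,200],R); r.set_gripper(0.58)
print(r.servo_line([655,-72,75],200,max_force=8)); print(r.servo_line([655,-72,64.5],40,max_force=5), r.read_ee_pos())
p,d=vision.get_image('side'); cv2.imwrite('pics/s1.png',cv2.resize(p[200:320,280:440,::-1],None,fx=5,fy=5,interpolation=cv2.INTER_CUBIC))
print(r.read_t())
E
```

```text
False
False [654.89046507 -71.96137539  64.49966917]
4.5333
```

View pics/s1.png

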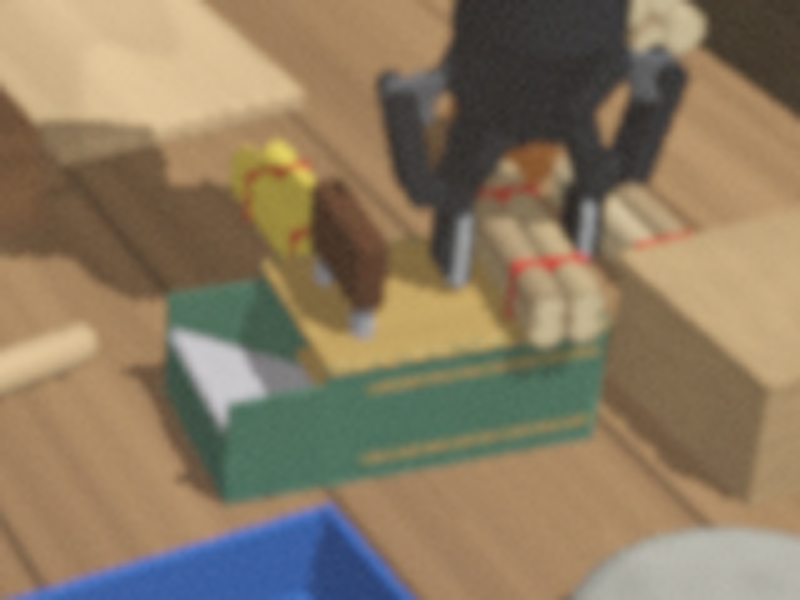

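The fingers straddle the bundle, at about (455,250) and (590,220) in the crop, so I'll close and place it.

```bash
python3 - <<'E'
from h import *; from rig import r,vision
r.set_gripper(0.0); print('gap',r.read_finger_gap(),r.read_finger_force())
r.servo_line([655,-72,180],150); print(r.read_finger_gap(), r.read_force(), r.read_ft_torque())
r.move_to([614.5,290.5,90],ori(0))
r.servo_line([614.5,290.5,22],120); print(r.servo_line([614.5,290.5,11.5],30,max_force=3),r.read_ee_pos())
r.set_gripper(0.6); r.servo_line([614.5,290.5,150],200)
r.move_to([560,60,225],ori(-6))
for n in('top','side'):
    p,d=vision.get_image(n); np.savez(n+'1.npz',p=p,d=d,**vision.camera_model(n))
    cv2.imwrite(f'pics/{n}1.png',cv2.resize(p[160:260,140:360,::-1],None,fx=3.6,fy=3.6,interpolation=cv2.INTER_CUBIC))
P,p=pts('top1.npz')
def rect(n,x,y,w,h,lo,hi):
    Q=P[y:y+h,x:x+w].reshape(-1,3); m=(Q[:,2]>lo)&(Q[:,2]<hi); Q=np.ascontiguousarray(Q[m]).astype(np.float32)
    print(n,m.sum(),'z',np.median(Q[:,2]).round(1),'mean',Q[:,:2].mean(0).round(1),cv2.minAreaRect(Q[:,:2].copy()))
rect('bundle',150,180,85,64,30,60); rect('grip',310,210,30,20,102,130); print(r.read_t())
E
```

```text
gap 0.3859390066478446 60.48690676689148
0.38833862757870485 [-0.20709689 -0.42541938 -1.40659293] [-0.01631218  0.02615752  0.00863251]
True [615.41870402 290.85970084  13.0912617 ]
bundle 513 z 39.7 mean [612.7 290.6] ((612.8314208984375, 291.210693359375), (34.8293571472168, 112.06629180908203), 0.9680631756782532)
grip 164 z 113.3 mean [571.4 -61. ] ((572.3999633789062, -60.75690841674805), (58.634033203125, 18.02238655090332), 84.47168731689453)
10.45
```

View pics/top1.png

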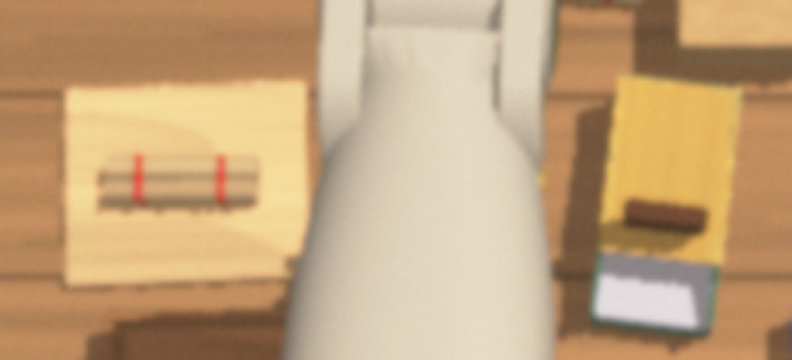

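The bundle lies centred on the board at about (180,182) in the crop, and the tin is unmoved. Next I'll take empty-gripper torque baselines at three tilts, then grasp, lift and tip.

```bash
cat >> h.py <<'E'
YAW=-5.7
def tcp(g,yaw,pitch):
    R=ori(yaw,pitch); return np.array(g)+19*R[:,2],R      # grip centre -> TCP
def tilt(r,g,yaw,p0,p1,rate):
    """turn about the grip centre, rate deg/s"""
    a,_=tcp(g,yaw,p0); b,R=tcp(g,yaw,p1)
    r.servo_line(b,np.linalg.norm(b-a)/(abs(p1-p0)/rate),attitude=R)
def feel(r,n=25,dt=.02):
    F=[];M=[]
    for _ in range(n): F.append(r.read_force());M.append(r.read_ft_torque());r.dwell(dt)
    T=Ro.from_euler('z',YAW,degrees=True).as_matrix()
    F=np.array(F)@T;M=np.array(M)@T
    return np.r_[F.mean(0),M.mean(0)],np.r_[F.std(0),M.std(0)]/n**.5
E
python3 - <<'E'
from h import *; from rig import r,vision
g=[572,-61,230]; B={}
for p in(-20,20,0):
    t,R=tcp(g,YAW,p); r.move_to(t,R); r.dwell(.3); B[p],e=feel(r); print(p,B[p].round(3),e.round(3),r.read_t())
np.save('base.npy',B)
t,R=tcp([572,-61,96],YAW,0); t[2]-=1; print(r.servo_line(t,150,max_force=8)); r.set_gripper(0); print(r.read_finger_gap(),r.read_finger_force(),r.read_ee_pos())
t,R=tcp(g,YAW,0); r.servo_line(t,80); r.dwell(.3); print(feel(r)[0].round(3),r.read_finger_gap(),r.read_t())
p,d=vision.get_image('side'); cv2.imwrite('pics/s2.png',cv2.resize(p[140:320,240:480,::-1],None,fx=3.3,fy=3.3,interpolation=cv2.INTER_CUBIC))
E
```

```text
-20 [ 0.171 -0.069 -0.177  0.003 -0.306 -0.007] [0.081 0.085 0.104 0.005 0.006 0.006] 11.725
20 [ 0.064  0.082  0.121 -0.002  0.294 -0.004] [0.112 0.11  0.06  0.006 0.005 0.007] 13.3333
0 [-0.09  -0.011  0.039  0.01  -0.004 -0.009] [0.137 0.102 0.106 0.006 0.006 0.004] 14.575
False
0.17371187697387763 59.72067654132843 [573.13977677 -61.24607711  77.16278668]
[ 1.090e-01 -1.860e-01 -4.684e+00  3.000e-03  1.420e-01 -1.300e-02] 0.18081603952743985 18.5917
```

View pics/s2.png

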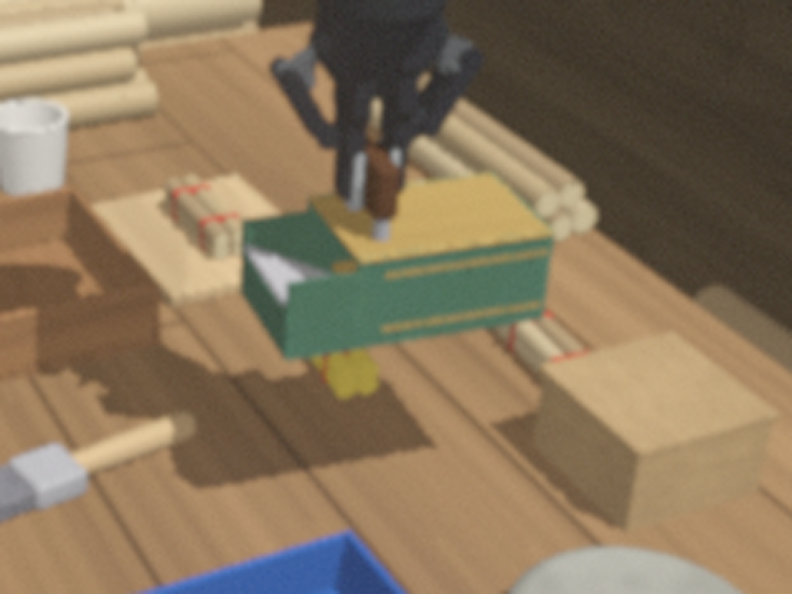

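The tin is lifted level, its mouth towards (265,290) in the crop. Next is the tip, back first and then forward.

```bash
python3 - <<'E'
from h import *; from rig import r,vision
g=[572,-61,230]; B=np.load('base.npy',allow_pickle=True).item()
tilt(r,g,YAW,0,-20,10); t0=r.read_t(); r.dwell(.5); a,_=feel(r,80); r.dwell(max(0,2.3-(r.read_t()-t0)))
print('back',(a-B[-20]).round(3),r.read_t()-t0,r.read_finger_gap(),ori(YAW,-20)[:,2]@r.read_tcp_rot()[:,2])
tilt(r,g,YAW,-20,20,9); t0=r.read_t(); r.dwell(.5); b,_=feel(r,80); r.dwell(max(0,2.3-(r.read_t()-t0)))
print('fwd',(b-B[20]).round(3),r.read_t()-t0,r.read_t())
m=-(a-B[-20])[2]/9.81; m2=-(b-B[20])[2]/9.81; print('m',m,m2)
s,c=np.sin(np.radians(20)),np.cos(np.radians(20))
for n,xb,xf in((1,91,10),(4,79,24)):
    mt=(m+m2)/2-.04*n
    print(n,9.81e-3*(mt*(20*c-57*s)+.04*n*(xb*c-79*s)),9.81e-3*(mt*(20*c+57*s)+.04*n*(xf*c+79*s)))
p,d=vision.get_image('side'); cv2.imwrite('pics/s3.png',p[:,:,::-1])
E
```

```text
back [-0.147  0.019 -4.494 -0.    -0.238  0.007] 2.3000000000000007 0.1804250049912761 0.999999999296209
fwd [-0.033 -0.145 -4.724  0.011  0.479  0.008] 2.3000000000000007 29.875
m 0.45813137361694234 0.48158505562393955
1 0.019995131909073337 0.17575107591897654
4 0.07197869585457226 0.19419597039318817
```

The level torque, and the sum of the two tipped readings, fit only four balls: with one ball it would have to sit about 150 mm from the grip, which is impossible. So the tin is well filled and goes into the crate. First I'll check reach for the pour.

```bash
cat >> h.py <<'E'
def pour(L,yaw,pitch):
    """TCP pose putting the lip at L"""
    A=(Ro.from_euler('z',yaw,degrees=True)*Ro.from_euler('y',-pitch,degrees=True)).as_matrix()
    return tcp(np.array(L)-A@[-68,0,-60],yaw,pitch)
E
python3 - <<'E'
from h import *; from rig import r
for yaw in(-100,-90,-75,-60,-40,-20):
    L=np.array([438,244,95])+25*np.array([np.cos(np.radians(yaw)),np.sin(np.radians(yaw)),0])
    for p in(-5,24,48):
        t,R=pour(L,yaw,p); q=r.ik(t,R); print(yaw,p,t.round(),None if q is None else np.round(q))
E
```

```text
-100 -5 [421. 149. 130.] [   6.    6.  -28.   55.    5. -164.]
-100 24 [426. 175. 160.] [  25.   20.   -9.   75.  -20. -143.]
-100 48 [431. 205. 173.] [  35.   39.   10.   99.  -32. -124.]
-90 -5 [438. 148. 130.] [   5.    8.  -25.   56.    5. -175.]
-90 24 [438. 174. 160.] [  25.   19.  -11.   71.  -22. -153.]
-90 48 [438. 204. 173.] [  37.   36.    5.   93.  -37. -132.]
-75 -5 [463. 151. 130.] [  6.  12. -20.  59.   5. 170.]
-75 24 [456. 176. 160.] [  26.   16.  -15.   65.  -24. -168.]
-75 48 [448. 205. 173.] [  39.   30.   -4.   80.  -43. -146.]
-60 -5 [486. 161. 130.] [  7.  15. -16.  61.   5. 156.]
-60 24 [473. 183. 160.] [ 26.  13. -19.  57. -24. 175.]
-60 48 [458. 209. 173.] [  41.   22.  -15.   64.  -47. -164.]
-40 -5 [512. 182. 130.] [  9.  20. -10.  64.   4. 139.]
-40 24 [492. 199. 160.] [ 25.   9. -24.  47. -22. 153.]
-40 48 [469. 218. 173.] [ 41.  10. -31.  38. -47. 166.]
-20 -5 [529. 211. 130.] [ 12.  23.  -4.  67.   3. 122.]
-20 24 [504. 220. 160.] [ 24.   5. -28.  39. -16. 131.]
-20 48 [476. 230. 173.] [ 38.   0. -46.  13. -39. 137.]
```

View pics/s3.png

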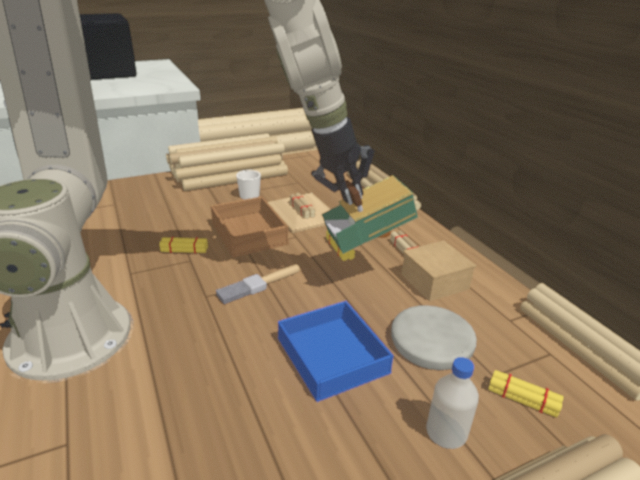

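The picture shows the tin tipped at (372,215) with nothing spilled, the bundle on the board at (303,206), and the crate at (250,225). I'll pour at yaw −40.

```bash
python3 - <<'E'
from h import *; from rig import r,vision
yaw=-40
def go(L,p,T):
    t,R=pour(L,yaw,p); r.servo_line(t,np.linalg.norm(t-r.read_ee_pos())/T,attitude=R)
go([457,228,125],-4,3.0)
go([457,228,99],23,2.6)
go([457,228,99],50,3.2)
r.dwell(1.0); a,_=feel(r,10); print(a.round(2),r.read_t())
p,d=vision.get_image('top'); np.savez('top2.npz',p=p,d=d,**vision.camera_model('top')); cv2.imwrite('pics/t2.png',cv2.resize(p[170:330,130:350,::-1],None,fx=3.6,fy=3.6,interpolation=cv2.INTER_CUBIC))
E
```

```text
[ 0.14 -0.16 -3.09  0.73  1.07  0.02] 40.3167
```

View pics/t2.png

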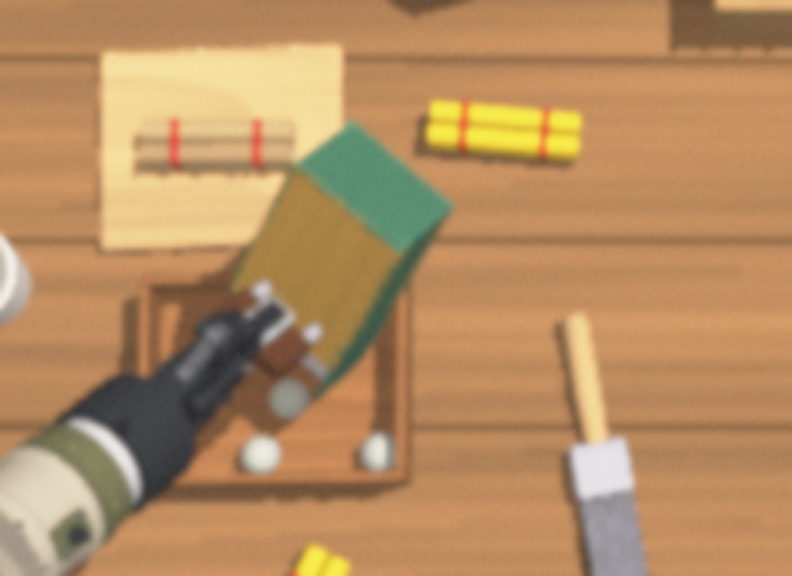

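The crate holds white balls at (260,455), (378,452) and (288,398) in the crop, and the fourth is hidden. The weight fell by 0.16 kg, so the tin is empty. I'll set it down.

```bash
python3 - <<'E'
from h import *; from rig import r,vision
def line(t,R,T): r.servo_line(t,np.linalg.norm(np.array(t)-r.read_ee_pos())/T,attitude=R)
t,R=pour([457,228,135],-40,0); line(t,R,1.8); print(feel(r,8)[0].round(2))
t,R=tcp([572,-61,125],YAW,0); line(t,R,2.6)
t[2]=82; r.servo_line(t,70); t[2]=73; print(r.servo_line(t,15,max_force=3),r.read_ee_pos())
r.set_gripper(0.45); e=r.read_ee_pos(); r.servo_line([e[0],e[1],250],150); print(r.read_t())
r.move_to([500,0,330],ori(YAW)); q=r.read_joints(); q=np.array(q); q[0]-=60; r.move_joints(q)
P={}
p,d=vision.get_image('top'); cv2.imwrite('pics/t3.png',cv2.resize(p[130:330,100:420,::-1],None,fx=2.5,fy=2.5,interpolation=cv2.INTER_CUBIC)); print(r.read_t())
E
```

```text
[ 0.1   0.27 -3.19  0.03  0.05  0.02]
True [572.45723201 -61.09187934  77.1390801 ]
47.775
50.2
```

View pics/t3.png

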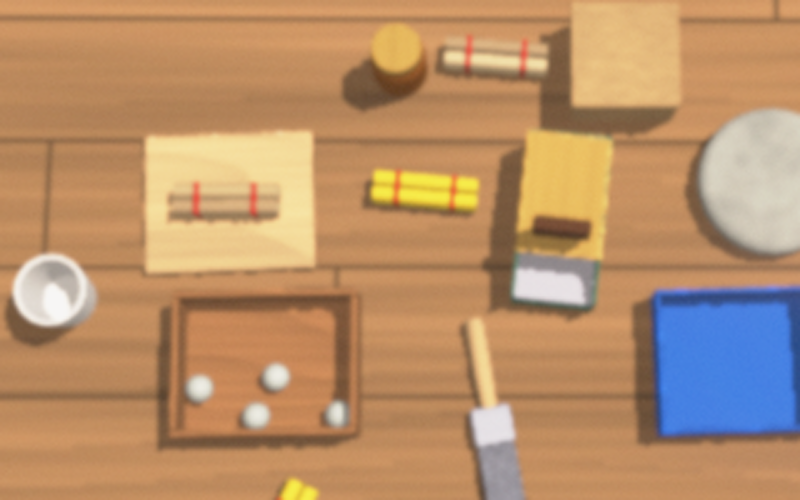

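All four balls are in the crate, at (200,388), (256,415), (275,377) and (337,413). The tin stands upright at (560,220), and the bundle is on the middle of the board.

```bash
python3 -c "
from rig import r; print(r.sign_off())"
```

```text
the job is handed in; nothing more can be done
None
```

Job handed in at about 50 s: the bundle lies on the middle of the board, the tin felt well filled, all four balls are in the brown crate with nothing spilled, and the empty tin stands upright on the table.

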